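Find the full tin by its weight

TASK

One of the three identical closed steel tins is still full and the other two are nearly empty; heft them to find out which. Stand the two light ones upright in the low metal tray for refilling (set down, not dropped, and let go) and finish holding the heaviest one up in the gripper, upright and still, with its underside at least 15 cm above the worktop: the program ends while still holding it. Never tip a tin over, and leave everything else on the worktop where it is.

Things in the scene. Friction and masses are not known exactly. Their poses are not given: they have to be found in the camera images.
- tin_k_mid (a point): centre (40 mm above the underside) of a plain square steel tin with a closed, fixed lid, 56x56x80 mm, upright on the worktop; z up, x and y square to its flat sides. The three look alike; which one is full changes from start to start: the full one weighs 0.55 to 0.75 kg, the others 0.15 to 0.33 kg each. The contents shift by no more than 2 mm.
- tin_k: the same tin; origin at the centre of its underside
- tin_m_mid (a point): centre (40 mm above the underside) of a plain square steel tin with a closed, fixed lid, 56x56x80 mm, upright on the worktop; z up, x and y square to its flat sides. The three look alike; which one is full changes from start to start: the full one weighs 0.55 to 0.75 kg, the others 0.15 to 0.33 kg each. The contents shift by no more than 2 mm.
- tin_m: the same tin; origin at the centre of its underside
- tin_p_mid (a point): centre (40 mm above the underside) of a plain square steel tin with a closed, fixed lid, 56x56x80 mm, upright on the worktop; z up, x and y square to its flat sides. The three look alike; which one is full changes from start to start: the full one weighs 0.55 to 0.75 kg, the others 0.15 to 0.33 kg each. The contents shift by no more than 2 mm.
- tin_p: the same tin; origin at the centre of its underside
- tray: low oblong tray of bare metal, 200 mm along its x, 112 mm along its y, rim 13 mm high, floor and walls 4 mm thick; fixed to the worktop. Origin at the centre of its underside. Two tins fit upright in it one behind the other along x, e.g. 45 mm either side of the middle.
- marker: dark felt marker, 132x13x13, lying behind the tins (sizes in mm); not part of the job; origin at the centre of its underside
- mug: speckled mug with one handle, 63x88x49, standing among the tins (sizes in mm); not part of the job; origin at the centre of its underside
- jigger: steel double jigger, hourglass shape, 45 across, 82 high (sizes in mm); not part of the job; origin at the centre of its underside
- timer: round twist kitchen timer, 60 across, 52 high, standing among the tins (sizes in mm); not part of the job; origin at the centre of its underside
- jar: spice jar with screw cap, 45 across, 108 high (sizes in mm); not part of the job; origin at the centre of its underside
- scoop: steel scoop, 140x48x26, lying (sizes in mm); not part of the job; origin at the centre of its underside

How it is judged:
On the way, in this order (a step that is already met when the one before it is completed fails the run):
1. a tin is lifted clear of the worktop (height (world z) of any of tin_k_mid, tin_m_mid, tin_p_mid above 0.07 m), for 0.2 s.
2. the two light tins stand released in the tray (((x of tin_m_mid in the frame of tray between -0.095 and 0.095 m and y of tin_m_mid in the frame of tray between -0.05 and 0.05 m and z of each of tin_m_mid, tin_p_mid in the frame of tray below 0.055 m and angle between each of tin_m_mid, tin_p_mid's own z axis and vertical below 0.15 rad and linear speed of each of tin_m, tin_p below 0.03 m/s and contact force between each of tin_m, tin_p and the fingers below 0.1 N and contact force between tin_m and tray between 0.8 and 4.5 N and x of tin_p_mid in the frame of tray between -0.095 and 0.095 m and y of tin_p_mid in the frame of tray between -0.05 and 0.05 m and contact force between tin_p and tray between 0.8 and 4.5 N) or (x of tin_k_mid in the frame of tray between -0.095 and 0.095 m and y of tin_k_mid in the frame of tray between -0.05 and 0.05 m and z of each of tin_k_mid, tin_p_mid in the frame of tray below 0.055 m and angle between each of tin_k_mid, tin_p_mid's own z axis and vertical below 0.15 rad and linear speed of each of tin_k, tin_p below 0.03 m/s and contact force between each of tin_k, tin_p and the fingers below 0.1 N and contact force between tin_k and tray between 0.8 and 4.5 N and x of tin_p_mid in the frame of tray between -0.095 and 0.095 m and y of tin_p_mid in the frame of tray between -0.05 and 0.05 m and contact force between tin_p and tray between 0.8 and 4.5 N) or (x of tin_k_mid in the frame of tray between -0.095 and 0.095 m and y of tin_k_mid in the frame of tray between -0.05 and 0.05 m and z of each of tin_k_mid, tin_m_mid in the frame of tray below 0.055 m and angle between each of tin_k_mid, tin_m_mid's own z axis and vertical below 0.15 rad and linear speed of each of tin_k, tin_m below 0.03 m/s and contact force between each of tin_k, tin_m and the fingers below 0.1 N and contact force between tin_k and tray between 0.8 and 4.5 N and x of tin_m_mid in the frame of tray between -0.095 and 0.095 m and y of tin_m_mid in the frame of tray between -0.05 and 0.05 m and contact force between tin_m and tray between 0.8 and 4.5 N))), for 0.2 s.
At the end, for the whole second after the job is handed in: the two lighter tins stand upright (0.15 rad) in the tray, let go, at rest, each pressing on it with 0.8 to 4.5 N (the full one presses more); the fingers hold the heaviest, within 0.3 rad of upright, its centre over 0.16 m above the worktop, slower than 0.05 m/s, touching neither tray nor tins ((((height (world z) of tin_k_mid above 0.16 m and angle between tin_k_mid's own z axis and vertical below 0.3 rad and linear speed of tin_k below 0.05 m/s and contact force between tin_k and the fingers above 1 N and contact force between tin_k and tray below 0.1 N and contact force between tin_k and tin_m below 0.1 N and contact force between tin_k and tin_p below 0.1 N) and (x of tin_m_mid in the frame of tray between -0.095 and 0.095 m and y of tin_m_mid in the frame of tray between -0.05 and 0.05 m and z of each of tin_m_mid, tin_p_mid in the frame of tray below 0.055 m and angle between each of tin_m_mid, tin_p_mid's own z axis and vertical below 0.15 rad and linear speed of each of tin_m, tin_p below 0.03 m/s and contact force between each of tin_m, tin_p and the fingers below 0.1 N and contact force between tin_m and tray between 0.8 and 4.5 N and x of tin_p_mid in the frame of tray between -0.095 and 0.095 m and y of tin_p_mid in the frame of tray between -0.05 and 0.05 m and contact force between tin_p and tray between 0.8 and 4.5 N)) or ((height (world z) of tin_m_mid above 0.16 m and angle between tin_m_mid's own z axis and vertical below 0.3 rad and linear speed of tin_m below 0.05 m/s and contact force between tin_m and the fingers above 1 N and contact force between tin_m and tray below 0.1 N and contact force between tin_m and tin_k below 0.1 N and contact force between tin_m and tin_p below 0.1 N) and (x of tin_k_mid in the frame of tray between -0.095 and 0.095 m and y of tin_k_mid in the frame of tray between -0.05 and 0.05 m and z of each of tin_k_mid, tin_p_mid in the frame of tray below 0.055 m and angle between each of tin_k_mid, tin_p_mid's own z axis and vertical below 0.15 rad and linear speed of each of tin_k, tin_p below 0.03 m/s and contact force between each of tin_k, tin_p and the fingers below 0.1 N and contact force between tin_k and tray between 0.8 and 4.5 N and x of tin_p_mid in the frame of tray between -0.095 and 0.095 m and y of tin_p_mid in the frame of tray between -0.05 and 0.05 m and contact force between tin_p and tray between 0.8 and 4.5 N)) or ((height (world z) of tin_p_mid above 0.16 m and angle between tin_p_mid's own z axis and vertical below 0.3 rad and linear speed of tin_p below 0.05 m/s and contact force between tin_p and the fingers above 1 N and contact force between tin_p and tray below 0.1 N and contact force between tin_p and tin_k below 0.1 N and contact force between tin_p and tin_m below 0.1 N) and (x of tin_k_mid in the frame of tray between -0.095 and 0.095 m and y of tin_k_mid in the frame of tray between -0.05 and 0.05 m and z of each of tin_k_mid, tin_m_mid in the frame of tray below 0.055 m and angle between each of tin_k_mid, tin_m_mid's own z axis and vertical below 0.15 rad and linear speed of each of tin_k, tin_m below 0.03 m/s and contact force between each of tin_k, tin_m and the fingers below 0.1 N and contact force between tin_k and tray between 0.8 and 4.5 N and x of tin_m_mid in the frame of tray between -0.095 and 0.095 m and y of tin_m_mid in the frame of tray between -0.05 and 0.05 m and contact force between tin_m and tray between 0.8 and 4.5 N)))); the arm keeps its last pose, push and grip.
It fails at once if a tin is tipped over (angle between any of tin_k_mid, tin_m_mid, tin_p_mid's own z axis and vertical above 0.8 rad).
It fails at once if a tin is dropped or thrown (over 1 m/s) (linear speed of any of tin_k, tin_m, tin_p above 1 m/s).
It fails at once if a bystander is moved by more than 4 cm (distance of any of marker, mug, jigger, timer, jar, scoop from where it was at the start of the episode above 0.04 m).
It also fails if it takes over 72 s, if anything falls off the work surface, if the arm or the gripper's body presses on something with over 40 N, if the wrist force passes 120 N, or if a joint passes its speed limit or range.

ROBOT

A 6-joint arm with a two-finger parallel gripper is mounted at the origin on a cart in front of the work surface, level with it; the furniture and walls round the work are solid. World frame = base frame: x ahead of the robot, y to its left, z up, the work surface at z = 0. Lengths are in m, angles in rad, forces in N, time in s.
With the tool pointing down it reaches from about 0.25 to 0.775 m from the base axis. Payload 8.9 kg.
Tool frame: the origin (TCP) lies midway between the tips of the shut fingers; the grasp point (between the pads) lies 19 mm behind it; z points along the fingers, y is the line along which they close (so a half turn about z gives the same grasp; the last joint's range is limited). The gripper opens to 85 mm and grips with 20 to 120 N. Pads are 22 mm wide; open, the fingers measure 114 mm over their backs; the gripper's body (76 mm by 85 mm) begins 54 mm behind the grasp point. The pads swing forward as they close: fully open they stand 13 mm farther back than shut.
Start: joints at [1.11, 0.291, -0.153, 1.127, 0, 1.431], TCP at [0.166, 0.498, 0.207] pointing down, gripper open.
Joint ranges: [-2.52, 2.52], [-0.91, 1.74], [-1.3, 1.37], [-1.96, 2.02], [-1.52, 1.47], [-3.14, 3.14]. Speed limits (rad/s): [2.22, 2.22, 2.79, 3.14, 3.14, 3.14].

INTERFACE

Orientations are given as a rotation vector (axis times angle).
In Python, from cell import ctrl gives the robot as it stands.
- The arm moves only by the tool send_rows, never from a script. Its argument "series" is a list of rows, each an object of numbers: "tx", "ty", "tz": the shift along the tool's x, y, z in cm; "yaw": the turn about the tool's z in degrees; "jaw": the opening, from 0 (shut) to 1 (fully open). In form: [{"tx": .., "ty": .., "tz": .., "yaw": .., "jaw": ..}, ...]. A call has 1 to 5 rows; each row is the pose to reach, as a shift and turn from the pose commanded when the call began, along the tool's axes at that moment; what a row does not reach only later rows make up. A row lasts 1/12 s, in which the tool goes at most 41.7 mm and 7.16 degrees, less where a joint would pass 70% of its speed; a pose out of reach is approached as far as the arm can. A call with a gripper value outside its range is refused whole. The fingers move at their own pace and stop on an object; "squeeze" is the grip in N (left out, the last holds). Time passes only in rows, so rows that repeat a pose let the fingers close. It gives the time, the measured TCP pose, the force, the opening and the grip force at its end, in the units of the state.
- ctrl.state(): the state, without advancing time (a new reading comes with each control period).
- ctrl.read_camera(name): name is "side" or "top"; returns the picture (400x640x3 uint8, red, green, blue); there is no depth.
- ctrl.camera_model(name): a dict with "fx", "fy", "cx", "cy" (pixels), "eye" and "orientation" of the camera in the world. Camera axes: x right, y down, z forward; pixel columns grow to the right and rows downward; lengths in m; the calibration is good to about 2 mm. A picture is of the moment at which its call begins. camera_model takes no time and is no camera call.
- ctrl.job_done(): hands the job in; it is judged then, once.
The state is a dict: "t": time; "joints": joint angles; "qvel": joint speeds; "joint_efforts": joint torques, N m; "tool_pos": TCP position; "eef_rot": TCP orientation; "contact_force": force on the tool from outside, world axes, zero at the start; "moment": the same for the moment, N m; "finger_gap": finger opening in m; "grasp_force": force on a finger pad.
Only numpy, scipy, OpenCV 4.12 (cv2) and the standard library are available. Lean on these libraries where they do the work, as an engineer would, in place of code of your own. Each camera call takes 0.05 s, during which the arm holds its last target. There are 200 camera calls.

## Working session

There is one attempt and no reset: what is moved stays moved. The work goes in short steps, Python scripts to look and compute and a tool call to move; the robot and the scene stay as the last step left them, time stands still between calls to the robot, and variables do not carry over. Pictures are saved under pics/ and viewed, at most 10 in all, crops included, and the job is handed in when it is done.

Besides the shell and the picture viewer there is one more tool, called after "Call:" as name(argument=value, ...) on one line, values as JSON. send_rows: Moves the arm, as the interface text tells. Its arguments: {"type":"object","properties":{"series":{"type":"array","items":{"type":"object","properties":{"tx":{"type":"number"},"ty":{"type":"number"},"tz":{"type":"number"},"yaw":{"type":"number"},"jaw":{"type":"number"}}}},"squeeze":{"type":"number"}},"required":["series"]}

```bash
mkdir -p pics; ls
python3 - <<'E'
from cell import ctrl
import cv2
print(ctrl.state())
for n in("side","top"):
    print(ctrl.camera_model(n)); cv2.imwrite(f"pics/{n}0.png",ctrl.read_camera(n)[:,:,::-1])
E
```

```text
pics
{'t': 0.0, 'joints': array([ 1.10968339e+00,  2.91259508e-01, -1.54130747e-01,  1.12666558e+00,
        3.14584209e-06,  1.43156807e+00]), 'qvel': array([-9.19821346e-04,  1.59249522e-03, -6.74216808e-05,  6.64363287e-05,
        1.30983191e-04,  2.60456440e-03]), 'joint_efforts': array([-2.41134891e-03, -5.37149227e+01,  3.31363285e+01,  1.59263914e-02,
       -1.61256180e-04, -2.93322444e-05]), 'tool_pos': array([0.16584131, 0.497638  , 0.20614145]), 'eef_rot': array([-5.03375062e-01, -3.10062182e+00,  1.88828555e-03]), 'contact_force': array([0.25345786, 0.08822953, 0.68398621]), 'moment': array([-0.0024566 , -0.04193774, -0.09114753]), 'grasp_force': 0.0, 'finger_gap': 0.08536764847387096}
{'fx': 375.41186981853207, 'fy': 375.41186981853207, 'cx': 321.8122467714315, 'cy': 195.7385020072197, 'eye': array([0.35079874, 0.60289812, 0.5071562 ]), 'orientation': array([-0.43116325,  2.55631427, -1.43691128])}
{'fx': 369.38237760087094, 'fy': 369.38237760087094, 'cx': 313.80561530886257, 'cy': 198.70423095591232, 'eye': array([ 0.49147386, -0.11616065,  0.89981356]), 'orientation': array([-2.20772829,  2.14940378, -0.10724513])}
```

View pics/top0.png

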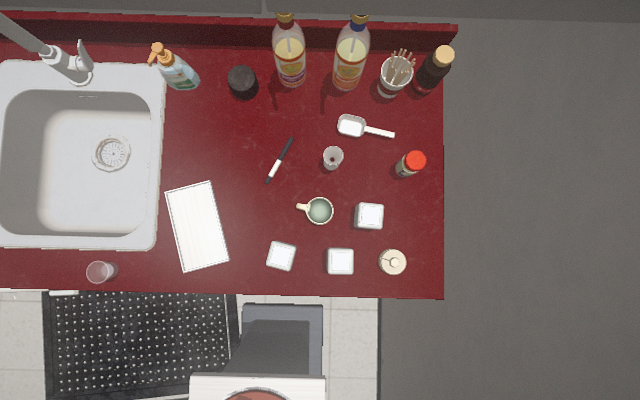

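View pics/side0.png

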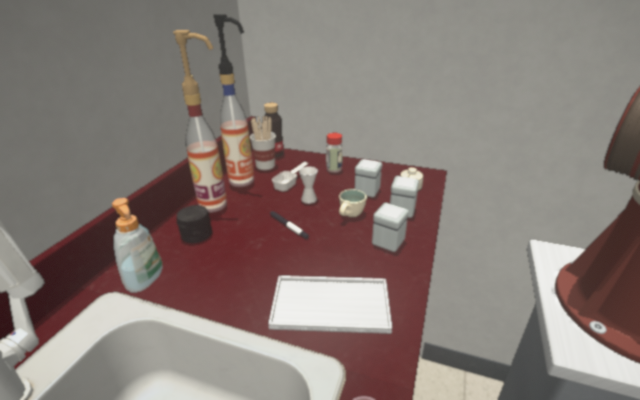

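The top view shows three tins, with lids near px (281,256), (341,261) and (369,215). The tray is at (197,226), the mug at (318,210), the timer at (392,262) and the jigger at (333,158). The side view agrees.

```bash
cat > h.py <<'E'
import numpy as np, cv2
from scipy.spatial.transform import Rotation as R
from cell import ctrl
def ray(n,uv,z):
    m=ctrl.camera_model(n); uv=np.atleast_2d(uv).astype(float)
    d=np.c_[(uv[:,0]-m['cx'])/m['fx'],(uv[:,1]-m['cy'])/m['fy'],np.ones(len(uv))]@R.from_rotvec(m['orientation']).as_matrix().T
    return m['eye']+d*((z-m['eye'][2])/d[:,2])[:,None]
def proj(n,p):
    m=ctrl.camera_model(n); c=(np.atleast_2d(p)-m['eye'])@R.from_rotvec(m['orientation']).as_matrix()
    return np.c_[m['fx']*c[:,0]/c[:,2]+m['cx'],m['fy']*c[:,1]/c[:,2]+m['cy']]
def rect(n,mask,seed,z):
    k,l=cv2.connectedComponents(mask.astype(np.uint8)); v=l[seed[1],seed[0]]
    ys,xs=np.nonzero(l==v)
    P=ray(n,np.c_[xs,ys],z)[:,:2]
    (cx,cy),(w,h),a=cv2.minAreaRect((P*1000).astype(np.float32))
    return v,len(xs),[round(q,1) for q in(cx,cy,w,h,a)],P.mean(0).round(4)*1000
E
python3 - <<'E'
from h import *
im=cv2.imread("pics/top0.png"); hsv=cv2.cvtColor(im,cv2.COLOR_BGR2HSV)
print(im[256,262:300].tolist()[::2])
for t in(140,185,215):
    m=(hsv[...,1]<60)&(hsv[...,2]>t)
    for s,z in(((281,256),.08),((341,261),.08),((369,215),.08),((197,226),.013)): print(t,s,*rect("top",m,s,z))
for s,z in(((318,210),.049),((392,262),.052),((333,158),.082),((414,160),.1)): print(s,ray("top",s,z).round(3))
E
```

```text
[[75, 74, 130], [80, 75, 134], [69, 70, 128], [198, 203, 201], [213, 219, 217], [253, 249, 248], [253, 249, 248], [253, 249, 248], [253, 249, 248], [253, 249, 248], [253, 249, 248], [253, 249, 248], [252, 248, 247], [254, 250, 248], [244, 248, 247], [224, 230, 227], [109, 108, 127], [64, 63, 124], [70, 68, 129]]
140 (281, 256) 39 668 [438.7, -51.6, 56.8, 56.8, 76.2] [438.6 -51.6]
140 (341, 261) 40 679 [430.3, -183.9, 56.5, 55.1, 1.3] [ 429.9 -183.6]
140 (369, 215) 38 641 [532.4, -247.8, 57.1, 56.7, 85.8] [ 532.5 -248. ]
140 (197, 226) 36 4092 [500.2, 156.0, 201.8, 116.6, 16.5] [498.8 156.6]
185 (281, 256) 53 609 [438.9, -51.5, 53.9, 54.0, 76.7] [438.7 -51.4]
185 (341, 261) 57 612 [430.3, -182.8, 52.3, 52.9, 1.3] [ 430.1 -183.1]
185 (369, 215) 51 583 [532.9, -247.9, 53.7, 54.1, 85.7] [ 532.7 -247.8]
185 (197, 226) 48 3918 [500.4, 157.3, 199.2, 113.0, 16.5] [499.  156.7]
215 (281, 256) 297 540 [438.2, -51.7, 51.0, 51.0, 76.7] [438.3 -51.6]
215 (341, 261) 299 546 [429.3, -183.9, 50.0, 50.7, 1.3] [ 429.8 -184. ]
215 (369, 215) 243 520 [532.5, -248.4, 51.2, 51.0, 86.3] [ 532.5 -248.7]
215 (197, 226) 176 3696 [500.2, 158.0, 198.5, 110.6, 16.6] [498.9 156.1]
(318, 210) [[ 0.543 -0.132  0.049]]
(392, 262) [[ 0.429 -0.303  0.052]]
(333, 158) [[ 0.659 -0.162  0.082]]
(414, 160) [[ 0.656 -0.34   0.1  ]]
```

Run:
```python
import cv2
im=cv2.imread("pics/top0.png")[180:300,150:430]
cv2.imwrite("pics/crop.png",cv2.resize(im,None,fx=2.85,fy=2.85,interpolation=cv2.INTER_CUBIC))
```

```text
(no output)
```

View pics/crop.png

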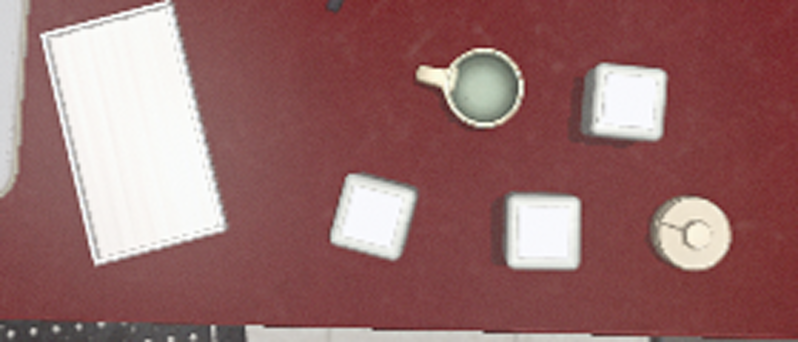

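The measured lid sides come out at 54 to 57 mm against a true 56, and the tray at about 200x113, so the positions are trustworthy. In mm:

| Item | Position (x, y) | Angle |
|---|---|---|
| Tin A | (439, -52) | 76.5° |
| Tin B | (430, -184) | 91° |
| Tin C | (532, -248) | 86° |
| Tray | (500, 157) | long axis 16.5° |

Next I move towards tin A.

```bash
cat >> h.py <<'E'
def go(x,y,z,ang):
    s=ctrl.state(); M=R.from_rotvec(s['eef_rot']).as_matrix(); p=s['tool_pos']
    d=M.T@(np.array([x,y,z])-p)*100
    a=np.degrees(np.arctan2(M[1,1],M[0,1])); yaw=-((ang-a+90)%180-90)
    print('t',round(s['t'],2),'pos',p.round(4),'ang',a.round(1),'tilt',M[2].round(3),'F',s['contact_force'].round(2),'gap',round(s['finger_gap'],4),'g',round(s['grasp_force'],1))
    print('-> tx ty tz',d.round(2),'yaw',round(yaw,1))
E
python3 -c "
from h import *
go(.439,-.0516,.15,76.5)"
```

```text
t 0.1 pos [0.1659 0.4977 0.2062] ang 71.6 tilt [ 0.    -0.001 -1.   ] F [-0.22  0.66 -0.66] gap 0.0855 g 0.0
-> tx ty tz [-43.28 -43.47   5.66] yaw -4.9
```

Call:
send_rows(series=[{"tx": -2.9, "ty": -2.9, "jaw": 1}, {"tx": -5.8, "ty": -5.8, "jaw": 1}, {"tx": -8.7, "ty": -8.7, "jaw": 1}, {"tx": -11.6, "ty": -11.6, "jaw": 1}, {"tx": -14.5, "ty": -14.5, "jaw": 1}], squeeze=60)

```text
invalid input
```

Call:
send_rows(series=[{"tx": -2.9, "ty": -2.9, "jaw": 1}, {"tx": -5.8, "ty": -5.8, "jaw": 1}, {"tx": -8.7, "ty": -8.7, "jaw": 1}, {"tx": -11.6, "ty": -11.6, "jaw": 1}, {"tx": -14.5, "ty": -14.5, "jaw": 1}])

```text
invalid input
```

```bash
python3 -c "
from h import *
go(.439,-.0516,.15,76.5)"
```

```text
t 0.1 pos [0.1659 0.4977 0.2062] ang 71.6 tilt [ 0.    -0.001 -1.   ] F [-0.22  0.66 -0.66] gap 0.0855 g 0.0
-> tx ty tz [-43.28 -43.47   5.66] yaw -4.9
```

The call was refused, probably because each row needs all five fields.

Call:
send_rows(series=[{"tx": -2.9, "ty": -2.9, "tz": 0, "yaw": 0, "jaw": 1}, {"tx": -5.8, "ty": -5.8, "tz": 0, "yaw": 0, "jaw": 1}, {"tx": -8.7, "ty": -8.7, "tz": 0, "yaw": 0, "jaw": 1}, {"tx": -11.6, "ty": -11.6, "tz": 0, "yaw": 0, "jaw": 1}, {"tx": -14.5, "ty": -14.5, "tz": 0, "yaw": 0, "jaw": 1}], squeeze=60)

```text
t: 0.52
tool_pos: [0.2578, 0.3128, 0.2064]
eef_rot: [-0.502, -3.101, 0.001]
contact_force: [2.4, 0.4, 0.3]
finger_gap: 0.0851
grasp_force: 0.0
```

Call:
send_rows(series=[{"tx": -2.9, "ty": -2.9, "tz": 0, "yaw": 0, "jaw": 1}, {"tx": -5.8, "ty": -5.8, "tz": 0, "yaw": 0, "jaw": 1}, {"tx": -8.7, "ty": -8.7, "tz": 0, "yaw": 0, "jaw": 1}, {"tx": -11.6, "ty": -11.6, "tz": 0, "yaw": 0, "jaw": 1}, {"tx": -14.5, "ty": -14.5, "tz": 0, "yaw": 0, "jaw": 1}])

```text
t: 0.93
tool_pos: [0.3496, 0.1293, 0.2068]
eef_rot: [0.503, 3.101, 0.0]
contact_force: [1.0, 0.1, 0.1]
finger_gap: 0.0856
grasp_force: 0.0
```

Call:
send_rows(series=[{"tx": -2.9, "ty": -2.9, "tz": 0, "yaw": -1, "jaw": 1}, {"tx": -5.8, "ty": -5.8, "tz": 0, "yaw": -2, "jaw": 1}, {"tx": -8.7, "ty": -8.7, "tz": 0, "yaw": -3, "jaw": 1}, {"tx": -11.6, "ty": -11.6, "tz": 0, "yaw": -4, "jaw": 1}, {"tx": -14.3, "ty": -14.4, "tz": 0, "yaw": -5, "jaw": 1}])

```text
t: 1.35
tool_pos: [0.44, -0.053, 0.2066]
eef_rot: [0.367, 3.12, 0.0]
contact_force: [2.1, 0.8, -0.2]
finger_gap: 0.0856
grasp_force: 0.0
```

```bash
python3 -c "
from h import *
go(.439,-.0516,.031,76.5)"
```

```text
t 1.35 pos [ 0.44   -0.053   0.2066] ang 76.6 tilt [-0.  0. -1.] F [ 2.05  0.8  -0.25] gap 0.0856 g 0.0
-> tx ty tz [ 0.13  0.11 17.56] yaw 0.1
```

Call:
send_rows(series=[{"tx": 0.1, "ty": 0.1, "tz": 4, "yaw": 0, "jaw": 1}, {"tx": 0.1, "ty": 0.1, "tz": 8, "yaw": 0, "jaw": 1}, {"tx": 0.1, "ty": 0.1, "tz": 12, "yaw": 0, "jaw": 1}, {"tx": 0.1, "ty": 0.1, "tz": 15, "yaw": 0, "jaw": 1}, {"tx": 0.1, "ty": 0.1, "tz": 17.6, "yaw": 0, "jaw": 1}])

```text
t: 1.77
tool_pos: [0.4373, -0.0492, 0.0284]
eef_rot: [-0.368, -3.118, -0.001]
contact_force: [-0.3, 0.2, -0.3]
finger_gap: 0.0854
grasp_force: 0.0
```

Call:
send_rows(series=[{"tx": 0, "ty": 0, "tz": 0, "yaw": 0, "jaw": 0.3}, {"tx": 0, "ty": 0, "tz": 0, "yaw": 0, "jaw": 0.3}, {"tx": 0, "ty": 0, "tz": 0, "yaw": 0, "jaw": 0.3}, {"tx": 0, "ty": 0, "tz": 0, "yaw": 0, "jaw": 0.3}, {"tx": 0, "ty": 0, "tz": 0, "yaw": 0, "jaw": 0.3}])

```text
t: 2.18
tool_pos: [0.4397, -0.0496, 0.0319]
eef_rot: [0.367, 3.118, -0.0]
contact_force: [1.8, -0.8, -3.2]
finger_gap: 0.0545
grasp_force: 66.3
```

Call:
send_rows(series=[{"tx": 0, "ty": 0, "tz": -1.5, "yaw": 0, "jaw": 0.3}, {"tx": 0, "ty": 0, "tz": -4, "yaw": 0, "jaw": 0.3}, {"tx": 0, "ty": 0, "tz": -7, "yaw": 0, "jaw": 0.3}, {"tx": 0, "ty": 0, "tz": -10, "yaw": 0, "jaw": 0.3}, {"tx": 0, "ty": 0, "tz": -12, "yaw": 0, "jaw": 0.3}])

```text
t: 2.6
tool_pos: [0.4396, -0.0495, 0.154]
eef_rot: [0.367, 3.117, -0.001]
contact_force: [0.8, -1.4, -6.3]
finger_gap: 0.0549
grasp_force: 67.0
```

Call:
send_rows(series=[{"tx": 0, "ty": 0, "tz": 0, "yaw": 0, "jaw": 0.3}, {"tx": 0, "ty": 0, "tz": 0, "yaw": 0, "jaw": 0.3}, {"tx": 0, "ty": 0, "tz": 0, "yaw": 0, "jaw": 0.3}, {"tx": 0, "ty": 0, "tz": 0, "yaw": 0, "jaw": 0.3}, {"tx": 0, "ty": 0, "tz": 0, "yaw": 0, "jaw": 0.3}])

```text
t: 3.02
tool_pos: [0.4377, -0.0491, 0.1494]
eef_rot: [-0.367, -3.117, -0.001]
contact_force: [-0.3, -0.3, -7.1]
finger_gap: 0.055
grasp_force: 71.4
```

Run:
```python
from h import *
f=[]
for i in range(8):
    ctrl.read_camera("top"); f.append(ctrl.state()['contact_force'])
print(np.mean(f,0).round(2),np.std(f,0).round(2))
go(.543,.170,.152,106.5)
```

```text
[-0.01  0.08 -6.77] [0.3  0.48 0.56]
t 3.42 pos [ 0.4388 -0.0494  0.1506] ang 76.6 tilt [ 0. -0. -1.] F [-0.18  0.62 -7.25] gap 0.0546 g 71.4
-> tx ty tz [-5.04 23.76 -0.14] yaw -29.9
```

The load is about 6.8 N (0.69 kg), so tin A is the full one. I set it back down in place and go to tin B.

Call:
send_rows(series=[{"tx": 0, "ty": 0, "tz": 3.5, "yaw": 0, "jaw": 0.3}, {"tx": 0, "ty": 0, "tz": 7, "yaw": 0, "jaw": 0.3}, {"tx": 0, "ty": 0, "tz": 9.5, "yaw": 0, "jaw": 0.3}, {"tx": 0, "ty": 0, "tz": 11, "yaw": 0, "jaw": 0.3}, {"tx": 0, "ty": 0, "tz": 11.6, "yaw": 0, "jaw": 0.3}])

```text
t: 3.83
tool_pos: [0.4371, -0.049, 0.0326]
eef_rot: [-0.367, -3.117, -0.001]
contact_force: [-0.7, -0.2, -6.8]
finger_gap: 0.0547
grasp_force: 73.2
```

Call:
send_rows(series=[{"tx": 0, "ty": 0, "tz": 0.1, "yaw": 0, "jaw": 0.3}, {"tx": 0, "ty": 0, "tz": 0.2, "yaw": 0, "jaw": 0.3}, {"tx": 0, "ty": 0, "tz": 0.3, "yaw": 0, "jaw": 0.3}, {"tx": 0, "ty": 0, "tz": 0.4, "yaw": 0, "jaw": 0.3}, {"tx": 0, "ty": 0, "tz": 0.4, "yaw": 0, "jaw": 0.3}])

```text
t: 4.25
tool_pos: [0.4401, -0.0498, 0.0319]
eef_rot: [0.367, 3.117, -0.001]
contact_force: [-0.7, -0.9, 0.6]
finger_gap: 0.0549
grasp_force: 74.2
```

Call:
send_rows(series=[{"tx": 0, "ty": 0, "tz": 0, "yaw": 0, "jaw": 1}, {"tx": 0, "ty": 0, "tz": 0, "yaw": 0, "jaw": 1}, {"tx": 0, "ty": 0, "tz": 0, "yaw": 0, "jaw": 1}, {"tx": 0, "ty": 0, "tz": 0, "yaw": 0, "jaw": 1}, {"tx": 0, "ty": 0, "tz": 0, "yaw": 0, "jaw": 1}])

```text
t: 4.67
tool_pos: [0.439, -0.0494, 0.0309]
eef_rot: [0.367, 3.12, -0.0]
contact_force: [1.0, -0.4, -0.6]
finger_gap: 0.0851
grasp_force: 0.0
```

Call:
send_rows(series=[{"tx": 0, "ty": 0, "tz": -3, "yaw": 0, "jaw": 1}, {"tx": 0, "ty": 0, "tz": -7, "yaw": 0, "jaw": 1}, {"tx": 0, "ty": 0, "tz": -11, "yaw": 0, "jaw": 1}, {"tx": -0.4, "ty": -2.5, "tz": -13, "yaw": -3, "jaw": 1}, {"tx": -1.0, "ty": -6, "tz": -13, "yaw": -7, "jaw": 1}])

```text
t: 5.08
tool_pos: [0.4373, -0.1102, 0.1654]
eef_rot: [0.167, 3.13, -0.003]
contact_force: [2.1, -0.4, -0.3]
finger_gap: 0.0856
grasp_force: 0.0
```

Call:
send_rows(series=[{"tx": 0, "ty": -3.5, "tz": 0, "yaw": -4, "jaw": 1}, {"tx": 0, "ty": -7, "tz": 0, "yaw": -7, "jaw": 1}, {"tx": 0, "ty": -7.2, "tz": 0, "yaw": -7.7, "jaw": 1}])

```text
t: 5.33
tool_pos: [0.4265, -0.1866, 0.161]
eef_rot: [-0.034, 3.14, -0.004]
contact_force: [-0.2, -0.6, 0.1]
finger_gap: 0.0859
grasp_force: 0.0
```

Run:
```python
from h import *
im=ctrl.read_camera("top")[:,:,::-1]; hsv=cv2.cvtColor(np.ascontiguousarray(im),cv2.COLOR_BGR2HSV)
cv2.imwrite("pics/top1.png",im)
m=(hsv[...,1]<60)&(hsv[...,2]>185)
print(rect("top",m,(281,256),.08))
go(.4303,-.1838,.031,91.3)
```

```text
(np.int32(52), 603, [440.1, -51.6, 54.2, 54.1, 76.4], array([440.3, -51.2]))
t 5.38 pos [ 0.4263 -0.1845  0.1607] ang 91.1 tilt [-0.    -0.001 -1.   ] F [ 0.22 -0.11  0.38] gap 0.0853 g 0.0
-> tx ty tz [-0.39  0.08 12.97] yaw -0.2
```

Call:
send_rows(series=[{"tx": -0.3, "ty": 0, "tz": 3, "yaw": 0, "jaw": 1}, {"tx": -0.3, "ty": 0, "tz": 6, "yaw": 0, "jaw": 1}, {"tx": -0.3, "ty": 0, "tz": 9, "yaw": 0, "jaw": 1}, {"tx": -0.3, "ty": 0, "tz": 11.5, "yaw": 0, "jaw": 1}, {"tx": -0.3, "ty": 0, "tz": 13, "yaw": 0, "jaw": 1}])

```text
t: 5.8
tool_pos: [0.4281, -0.1797, 0.0283]
eef_rot: [0.034, -3.139, -0.003]
contact_force: [-0.4, 0.1, 0.3]
finger_gap: 0.0854
grasp_force: 0.0
```

Call:
send_rows(series=[{"tx": 0, "ty": 0, "tz": 0, "yaw": 0, "jaw": 0.3}, {"tx": 0, "ty": 0, "tz": 0, "yaw": 0, "jaw": 0.3}, {"tx": 0, "ty": 0, "tz": 0, "yaw": 0, "jaw": 0.3}, {"tx": 0, "ty": 0, "tz": 0, "yaw": 0, "jaw": 0.3}, {"tx": 0, "ty": 0, "tz": 0, "yaw": 0, "jaw": 0.3}])

```text
t: 6.22
tool_pos: [0.4304, -0.1818, 0.0318]
eef_rot: [-0.035, 3.14, -0.001]
contact_force: [0.9, 0.5, 1.9]
finger_gap: 0.0549
grasp_force: 64.1
```

Call:
send_rows(series=[{"tx": 0, "ty": 0, "tz": -1.5, "yaw": 0, "jaw": 0.3}, {"tx": 0, "ty": 0, "tz": -5, "yaw": 0, "jaw": 0.3}, {"tx": 0, "ty": 0, "tz": -9, "yaw": 0, "jaw": 0.3}, {"tx": 0, "ty": 0, "tz": -12, "yaw": 0, "jaw": 0.3}, {"tx": 0, "ty": 0, "tz": -13, "yaw": 0, "jaw": 0.3}])

```text
t: 6.63
tool_pos: [0.4317, -0.1828, 0.1659]
eef_rot: [-0.034, 3.135, -0.006]
contact_force: [0.5, -1.0, -1.5]
finger_gap: 0.055
grasp_force: 64.5
```

Call:
send_rows(series=[{"tx": 0, "ty": 0, "tz": 0, "yaw": 0, "jaw": 0.3}, {"tx": 0, "ty": 0, "tz": 0, "yaw": 0, "jaw": 0.3}, {"tx": 0, "ty": 0, "tz": 0, "yaw": 0, "jaw": 0.3}])

```text
t: 6.88
tool_pos: [0.4288, -0.1811, 0.1598]
eef_rot: [0.034, -3.14, -0.001]
contact_force: [-0.2, 0.0, -1.4]
finger_gap: 0.0546
grasp_force: 64.5
```

Run:
```python
from h import *
f=[]
for i in range(8):
    ctrl.read_camera("top"); f.append(ctrl.state()['contact_force'])
print(np.mean(f,0).round(2),np.std(f,0).round(2))
go(.543,.170,.161,106.5)
```

```text
[-0.07  0.31 -1.81] [0.54 0.75 0.36]
t 7.28 pos [ 0.4293 -0.1815  0.1603] ang 91.3 tilt [ 0.001  0.    -1.   ] F [ 0.61 -0.36 -1.13] gap 0.0548 g 64.5
-> tx ty tz [-12.14  34.89  -0.06] yaw -15.2
```

Tin B reads about 1.8 N, so it is light. I carry it to the far end of the tray.

Call:
send_rows(series=[{"tx": -0.7, "ty": 2, "tz": 0, "yaw": -1, "jaw": 0.3}, {"tx": -2, "ty": 5.5, "tz": 0, "yaw": -3, "jaw": 0.3}, {"tx": -3.3, "ty": 9.3, "tz": 0, "yaw": -5, "jaw": 0.3}, {"tx": -4.6, "ty": 13.1, "tz": 0, "yaw": -6, "jaw": 0.3}, {"tx": -5.9, "ty": 16.9, "tz": 0, "yaw": -7, "jaw": 0.3}])

```text
t: 7.7
tool_pos: [0.485, -0.0097, 0.1607]
eef_rot: [-0.227, 3.133, -0.0]
contact_force: [1.4, -1.0, -2.1]
finger_gap: 0.0549
grasp_force: 64.6
```

```bash
python3 -c "
from h import *
go(.543,.170,.161,106.5)"
```

```text
t 7.7 pos [ 0.485  -0.0097  0.1607] ang 98.3 tilt [-0. -0. -1.] F [ 1.38 -0.97 -2.08] gap 0.0549 g 64.6
-> tx ty tz [-8.32 16.95 -0.03] yaw -8.2
```

Call:
send_rows(series=[{"tx": -1.8, "ty": 3.6, "tz": 0, "yaw": -2, "jaw": 0.3}, {"tx": -3.6, "ty": 7.4, "tz": 0, "yaw": -4, "jaw": 0.3}, {"tx": -5.4, "ty": 11.2, "tz": 0, "yaw": -6, "jaw": 0.3}, {"tx": -7.2, "ty": 14.8, "tz": 0, "yaw": -7.5, "jaw": 0.3}, {"tx": -8.3, "ty": 16.9, "tz": 0, "yaw": -8.2, "jaw": 0.3}])

```text
t: 8.12
tool_pos: [0.5432, 0.1718, 0.1605]
eef_rot: [-0.456, 3.108, 0.002]
contact_force: [-0.1, -0.5, -3.2]
finger_gap: 0.0549
grasp_force: 64.6
```

Call:
send_rows(series=[{"tx": 0, "ty": 0, "tz": 3.5, "yaw": 0, "jaw": 0.3}, {"tx": 0, "ty": 0, "tz": 7, "yaw": 0, "jaw": 0.3}, {"tx": 0, "ty": 0, "tz": 9.5, "yaw": 0, "jaw": 0.3}, {"tx": 0, "ty": 0, "tz": 11, "yaw": 0, "jaw": 0.3}, {"tx": 0, "ty": 0, "tz": 11, "yaw": 0, "jaw": 0.3}])

```text
t: 8.53
tool_pos: [0.5398, 0.1675, 0.0471]
eef_rot: [0.449, -3.103, 0.0]
contact_force: [-1.2, -0.2, -2.0]
finger_gap: 0.0546
grasp_force: 65.1
```

```bash
python3 -c "
from h import *
cv2.imwrite('pics/side2.png',ctrl.read_camera('side')[:,:,::-1])
go(.543,.170,.036,106.5)"
```

```text
t 8.58 pos [0.5412 0.1676 0.0492] ang 106.5 tilt [ 0.004  0.    -1.   ] F [-0.49  0.2  -1.41] gap 0.0549 g 65.1
-> tx ty tz [-0.25  0.17  1.32] yaw -0.0
```

View pics/side2.png

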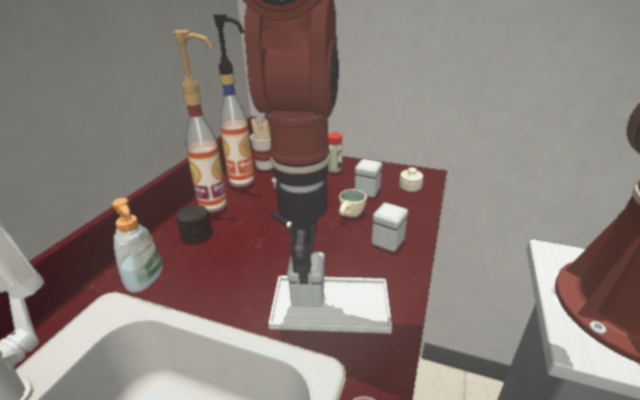

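The side view shows the tin upright in the fingers above the far (left in the picture) half of the tray, at px (307,290). Now I lower it gently.

Call:
send_rows(series=[{"tx": 0, "ty": 0.1, "tz": 0.4, "yaw": 0, "jaw": 0.3}, {"tx": 0, "ty": 0.1, "tz": 0.8, "yaw": 0, "jaw": 0.3}, {"tx": 0, "ty": 0.1, "tz": 1.1, "yaw": 0, "jaw": 0.3}, {"tx": 0, "ty": 0.1, "tz": 1.3, "yaw": 0, "jaw": 0.3}, {"tx": 0, "ty": 0.1, "tz": 1.4, "yaw": 0, "jaw": 0.3}])

```text
t: 9.0
tool_pos: [0.5426, 0.1688, 0.0369]
eef_rot: [-0.45, 3.109, 0.0]
contact_force: [-0.3, -0.4, -2.6]
finger_gap: 0.0546
grasp_force: 65.2
```

Call:
send_rows(series=[{"tx": 0, "ty": 0, "tz": 0, "yaw": 0, "jaw": 0.3}, {"tx": 0, "ty": 0, "tz": 0, "yaw": 0, "jaw": 0.3}, {"tx": 0, "ty": 0, "tz": 0, "yaw": 0, "jaw": 0.3}])

```text
t: 9.25
tool_pos: [0.5425, 0.1688, 0.0369]
eef_rot: [-0.45, 3.109, 0.0]
contact_force: [-0.6, -0.1, -2.6]
finger_gap: 0.0548
grasp_force: 65.1
```

Call:
send_rows(series=[{"tx": 0, "ty": 0, "tz": 0.1, "yaw": 0, "jaw": 0.3}, {"tx": 0, "ty": 0, "tz": 0.2, "yaw": 0, "jaw": 0.3}, {"tx": 0, "ty": 0, "tz": 0.25, "yaw": 0, "jaw": 0.3}, {"tx": 0, "ty": 0, "tz": 0.25, "yaw": 0, "jaw": 0.3}])

```text
t: 9.58
tool_pos: [0.5428, 0.1689, 0.0358]
eef_rot: [-0.45, 3.108, 0.0]
contact_force: [-4.5, -1.8, 15.5]
finger_gap: 0.0545
grasp_force: 66.9
```

Contact shows clearly at 15.5 N. I release and rise.

Call:
send_rows(series=[{"tx": 0, "ty": 0, "tz": -0.1, "yaw": 0, "jaw": 0.3}, {"tx": 0, "ty": 0, "tz": -0.1, "yaw": 0, "jaw": 1}, {"tx": 0, "ty": 0, "tz": -0.1, "yaw": 0, "jaw": 1}, {"tx": 0, "ty": 0, "tz": -0.1, "yaw": 0, "jaw": 1}, {"tx": 0, "ty": 0, "tz": -0.1, "yaw": 0, "jaw": 1}])

```text
t: 10.0
tool_pos: [0.5423, 0.1688, 0.0351]
eef_rot: [0.45, -3.109, 0.0]
contact_force: [-0.2, -0.0, -0.2]
finger_gap: 0.0852
grasp_force: 0.0
```

Call:
send_rows(series=[{"tx": 0, "ty": 0, "tz": -2, "yaw": 0, "jaw": 1}, {"tx": 0, "ty": 0, "tz": -6, "yaw": 0, "jaw": 1}, {"tx": 0, "ty": 0, "tz": -10, "yaw": 0, "jaw": 1}, {"tx": 0, "ty": 0, "tz": -13, "yaw": 0, "jaw": 1}, {"tx": 0, "ty": 0, "tz": -14, "yaw": 0, "jaw": 1}])

```text
t: 10.42
tool_pos: [0.5447, 0.1693, 0.1801]
eef_rot: [-0.449, 3.103, 0.0]
contact_force: [1.3, -0.6, 0.4]
finger_gap: 0.0855
grasp_force: 0.0
```

```bash
python3 -c "
from h import *
go(.5325,-.248,.17,86)"
```

```text
t 10.42 pos [0.5447 0.1693 0.1801] ang 106.5 tilt [-0.007 -0.001 -1.   ] F [ 1.32 -0.57  0.38] gap 0.0855 g 0.0
-> tx ty tz [ 13.   -39.67   0.95] yaw 20.5
```

Call:
send_rows(series=[{"tx": 1.3, "ty": -3.8, "tz": 0, "yaw": 0, "jaw": 1}, {"tx": 2.5, "ty": -7.6, "tz": 0, "yaw": 0, "jaw": 1}, {"tx": 3.8, "ty": -11.4, "tz": 0, "yaw": 0, "jaw": 1}, {"tx": 5, "ty": -15.2, "tz": 0, "yaw": 0, "jaw": 1}, {"tx": 6.3, "ty": -19, "tz": 0, "yaw": 0, "jaw": 1}])

```text
t: 10.83
tool_pos: [0.5353, -0.0329, 0.1748]
eef_rot: [0.45, -3.109, -0.0]
contact_force: [1.3, 0.0, -0.8]
finger_gap: 0.0858
grasp_force: 0.0
```

Call:
send_rows(series=[{"tx": 1.3, "ty": -3.8, "tz": 0, "yaw": 4, "jaw": 1}, {"tx": 2.5, "ty": -7.6, "tz": 0, "yaw": 8, "jaw": 1}, {"tx": 3.8, "ty": -11.4, "tz": 0, "yaw": 12, "jaw": 1}, {"tx": 5, "ty": -15.2, "tz": 0, "yaw": 16, "jaw": 1}, {"tx": 6.3, "ty": -19, "tz": 0, "yaw": 20.5, "jaw": 1}])

```text
t: 11.25
tool_pos: [0.5287, -0.2332, 0.1747]
eef_rot: [-0.116, -3.139, -0.0]
contact_force: [0.7, 0.4, 0.1]
finger_gap: 0.085
grasp_force: 0.0
```

Run:
```python
from h import *
im=np.ascontiguousarray(ctrl.read_camera("top")[:,:,::-1]); hsv=cv2.cvtColor(im,cv2.COLOR_BGR2HSV)
cv2.imwrite("pics/top3.png",im)
m=(hsv[...,1]<60)&(hsv[...,2]>185)
print(rect("top",m,(281,256),.08))
go(.5325,-.248,.031,86)
```

```text
(np.int32(50), 536, [440.3, -50.8, 52.4, 54.1, 76.5], array([441.9, -49. ]))
t 11.3 pos [ 0.5286 -0.2403  0.1745] ang 85.2 tilt [-0.    -0.004 -1.   ] F [-1.6  -6.49 -0.73] gap 0.0857 g 0.0
-> tx ty tz [-0.45 -0.68 14.35] yaw -0.8
```

View pics/top3.png

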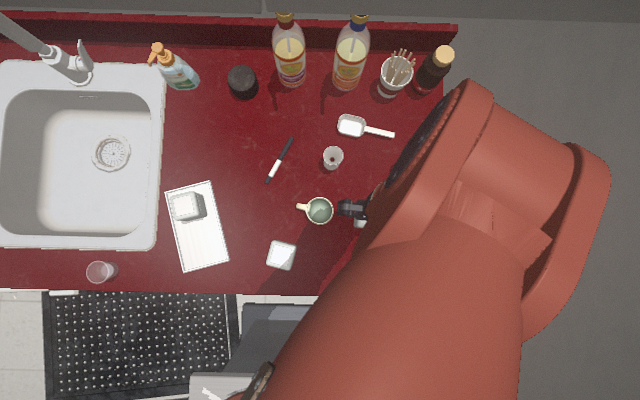

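The picture shows tin B standing in the far half of the tray at px (187,206), tin A unmoved at (281,256), and the gripper near C with nothing disturbed. I settle over C before descending.

Call:
send_rows(series=[{"tx": -0.4, "ty": 0, "tz": 2, "yaw": -0.8, "jaw": 1}, {"tx": -0.4, "ty": 0, "tz": 4, "yaw": -0.8, "jaw": 1}, {"tx": -0.4, "ty": 0, "tz": 4, "yaw": -0.8, "jaw": 1}])

```text
t: 11.55
tool_pos: [0.5309, -0.2308, 0.1312]
eef_rot: [-0.09, -3.135, -0.005]
contact_force: [-1.3, 0.5, -1.4]
finger_gap: 0.0853
grasp_force: 0.0
```

```bash
python3 -c "
from h import *
go(.5325,-.248,.031,86)"
```

```text
t 11.55 pos [ 0.5309 -0.2308  0.1312] ang 86.7 tilt [ 0.005  0.003 -1.   ] F [-1.33  0.49 -1.4 ] gap 0.0853 g 0.0
-> tx ty tz [-0.31 -1.73 10.02] yaw 0.7
```

Call:
send_rows(series=[{"tx": -0.2, "ty": -0.8, "tz": 0, "yaw": 0.4, "jaw": 1}, {"tx": -0.2, "ty": -1.7, "tz": 0, "yaw": 0.4, "jaw": 1}, {"tx": -0.2, "ty": -1.7, "tz": 0, "yaw": 0.4, "jaw": 1}, {"tx": -0.2, "ty": -1.7, "tz": 0, "yaw": 0.4, "jaw": 1}])

```text
t: 11.88
tool_pos: [0.5349, -0.2496, 0.1362]
eef_rot: [0.101, 3.138, -0.001]
contact_force: [-0.1, 0.0, -0.8]
finger_gap: 0.0853
grasp_force: 0.0
```

```bash
python3 -c "
from h import *
go(.5325,-.248,.031,86)"
```

```text
t 11.88 pos [ 0.5349 -0.2496  0.1362] ang 86.3 tilt [-0.002 -0.001 -1.   ] F [-0.12  0.02 -0.78] gap 0.0853 g 0.0
-> tx ty tz [ 0.26  0.15 10.52] yaw 0.3
```

Call:
send_rows(series=[{"tx": 0.1, "ty": 0.1, "tz": 2.5, "yaw": 0, "jaw": 1}, {"tx": 0.1, "ty": 0.1, "tz": 5, "yaw": 0, "jaw": 1}, {"tx": 0.1, "ty": 0.1, "tz": 7.5, "yaw": 0, "jaw": 1}, {"tx": 0.1, "ty": 0.1, "tz": 9.5, "yaw": 0, "jaw": 1}, {"tx": 0.1, "ty": 0.1, "tz": 10.4, "yaw": 0, "jaw": 1}])

```text
t: 12.3
tool_pos: [0.5322, -0.2467, 0.0293]
eef_rot: [-0.099, -3.138, -0.002]
contact_force: [0.0, -0.2, 0.4]
finger_gap: 0.0856
grasp_force: 0.0
```

Call:
send_rows(series=[{"tx": 0, "ty": 0, "tz": 0, "yaw": 0, "jaw": 0.3}, {"tx": 0, "ty": 0, "tz": 0, "yaw": 0, "jaw": 0.3}, {"tx": 0, "ty": 0, "tz": 0, "yaw": 0, "jaw": 0.3}, {"tx": 0, "ty": 0, "tz": 0, "yaw": 0, "jaw": 0.3}, {"tx": 0, "ty": 0, "tz": 0, "yaw": 0, "jaw": 0.3}])

```text
t: 12.72
tool_pos: [0.5346, -0.2482, 0.033]
eef_rot: [0.099, 3.137, -0.002]
contact_force: [0.2, 1.6, 7.4]
finger_gap: 0.0549
grasp_force: 65.5
```

Call:
send_rows(series=[{"tx": 0, "ty": 0, "tz": -1.5, "yaw": 0, "jaw": 0.3}, {"tx": 0, "ty": 0, "tz": -5, "yaw": 0, "jaw": 0.3}, {"tx": 0, "ty": 0, "tz": -9, "yaw": 0, "jaw": 0.3}, {"tx": 0, "ty": 0, "tz": -12, "yaw": 0, "jaw": 0.3}, {"tx": 0, "ty": 0, "tz": -13, "yaw": 0, "jaw": 0.3}])

```text
t: 13.13
tool_pos: [0.5355, -0.249, 0.1668]
eef_rot: [0.099, 3.134, -0.006]
contact_force: [1.2, -0.3, -3.2]
finger_gap: 0.0548
grasp_force: 65.0
```

Call:
send_rows(series=[{"tx": 0, "ty": 0, "tz": 0, "yaw": 0, "jaw": 0.3}, {"tx": 0, "ty": 0, "tz": 0, "yaw": 0, "jaw": 0.3}, {"tx": 0, "ty": 0, "tz": 0, "yaw": 0, "jaw": 0.3}])

```text
t: 13.38
tool_pos: [0.5322, -0.247, 0.1592]
eef_rot: [-0.1, -3.137, -0.002]
contact_force: [-1.0, 0.2, -2.5]
finger_gap: 0.055
grasp_force: 64.9
```

Run:
```python
from h import *
f=[]
for i in range(8):
    ctrl.read_camera("top"); f.append(ctrl.state()['contact_force'])
print(np.mean(f,0).round(2),np.std(f,0).round(2))
go(.457,.144,.161,106.5)
```

```text
[-0.23 -0.33 -2.76] [0.6  0.44 0.28]
t 13.78 pos [ 0.5331 -0.2475  0.1608] ang 86.4 tilt [ 0.001  0.    -1.   ] F [-0.18 -0.48 -3.  ] gap 0.0546 g 64.9
-> tx ty tz [ 1.008e+01  3.859e+01 -1.000e-02] yaw -20.1
```

Tin C reads about 2.8 N, so it is light too, which confirms A is the full one. C goes to the near half of the tray.

Call:
send_rows(series=[{"tx": 0.7, "ty": 2.5, "tz": 0, "yaw": 0, "jaw": 0.3}, {"tx": 1.7, "ty": 6.3, "tz": 0, "yaw": 0, "jaw": 0.3}, {"tx": 2.7, "ty": 10.2, "tz": 0, "yaw": 0, "jaw": 0.3}, {"tx": 3.7, "ty": 14.1, "tz": 0, "yaw": 0, "jaw": 0.3}, {"tx": 4.7, "ty": 18, "tz": 0, "yaw": 0, "jaw": 0.3}])

```text
t: 14.2
tool_pos: [0.4971, -0.0635, 0.1612]
eef_rot: [0.101, 3.14, 0.0]
contact_force: [0.4, 0.5, -2.9]
finger_gap: 0.0546
grasp_force: 65.3
```

Call:
send_rows(series=[{"tx": 1, "ty": 3.8, "tz": 0, "yaw": -4, "jaw": 0.3}, {"tx": 2, "ty": 7.7, "tz": 0, "yaw": -8, "jaw": 0.3}, {"tx": 3, "ty": 11.6, "tz": 0, "yaw": -12, "jaw": 0.3}, {"tx": 4, "ty": 15.5, "tz": 0, "yaw": -16, "jaw": 0.3}, {"tx": 5, "ty": 18.6, "tz": 0, "yaw": -20, "jaw": 0.3}])

```text
t: 14.62
tool_pos: [0.4591, 0.1263, 0.1614]
eef_rot: [-0.453, 3.108, 0.001]
contact_force: [0.1, -1.0, -2.7]
finger_gap: 0.0549
grasp_force: 65.3
```

Call:
send_rows(series=[{"tx": 0, "ty": 0, "tz": 0, "yaw": 0, "jaw": 0.3}, {"tx": 0, "ty": 0, "tz": 0, "yaw": 0, "jaw": 0.3}, {"tx": 0, "ty": 0, "tz": 0, "yaw": 0, "jaw": 0.3}])

```text
t: 14.87
tool_pos: [0.4599, 0.1236, 0.1613]
eef_rot: [-0.447, 3.109, -0.001]
contact_force: [-0.3, 0.3, -2.9]
finger_gap: 0.0548
grasp_force: 66.3
```

```bash
python3 -c "
from h import *
go(.457,.144,.037,106.5)"
```

```text
t 14.87 pos [0.4599 0.1236 0.1613] ang 106.4 tilt [-0. -0. -1.] F [-0.34  0.33 -2.87] gap 0.0548 g 66.3
-> tx ty tz [-0.29  2.04 12.43] yaw -0.1
```

Call:
send_rows(series=[{"tx": -0.3, "ty": 2, "tz": 2, "yaw": 0, "jaw": 0.3}, {"tx": -0.3, "ty": 2, "tz": 5.5, "yaw": 0, "jaw": 0.3}, {"tx": -0.3, "ty": 2, "tz": 9, "yaw": 0, "jaw": 0.3}, {"tx": -0.3, "ty": 2, "tz": 11, "yaw": 0, "jaw": 0.3}, {"tx": -0.3, "ty": 2, "tz": 11.6, "yaw": 0, "jaw": 0.3}])

```text
t: 15.28
tool_pos: [0.4549, 0.1421, 0.0422]
eef_rot: [0.442, -3.105, 0.001]
contact_force: [-1.3, -0.3, -3.1]
finger_gap: 0.0546
grasp_force: 67.7
```

Call:
send_rows(series=[{"tx": 0, "ty": 0, "tz": 0.2, "yaw": 0, "jaw": 0.3}, {"tx": 0, "ty": 0, "tz": 0.4, "yaw": 0, "jaw": 0.3}, {"tx": 0, "ty": 0, "tz": 0.6, "yaw": 0, "jaw": 0.3}, {"tx": 0, "ty": 0, "tz": 0.7, "yaw": 0, "jaw": 0.3}, {"tx": 0, "ty": 0, "tz": 0.7, "yaw": 0, "jaw": 0.3}])

```text
t: 15.7
tool_pos: [0.4578, 0.1438, 0.039]
eef_rot: [-0.446, 3.108, 0.0]
contact_force: [0.2, 0.0, -2.0]
finger_gap: 0.0547
grasp_force: 67.7
```

```bash
python3 -c "
from h import *
go(.457,.144,.035,106.5)"
```

```text
t 15.7 pos [0.4578 0.1438 0.039 ] ang 106.3 tilt [-0.002 -0.    -1.   ] F [ 0.17  0.01 -1.99] gap 0.0547 g 67.7
-> tx ty tz [0.07 0.04 0.4 ] yaw -0.2
```

Call:
send_rows(series=[{"tx": 0, "ty": 0, "tz": 0.1, "yaw": 0, "jaw": 0.3}, {"tx": 0, "ty": 0, "tz": 0.15, "yaw": 0, "jaw": 0.3}, {"tx": 0, "ty": 0, "tz": 0.2, "yaw": 0, "jaw": 0.3}, {"tx": 0, "ty": 0, "tz": 0.2, "yaw": 0, "jaw": 0.3}])

```text
t: 16.03
tool_pos: [0.4573, 0.144, 0.037]
eef_rot: [-0.447, 3.109, -0.0]
contact_force: [-3.0, 0.9, 7.1]
finger_gap: 0.0546
grasp_force: 68.9
```

In contact. I release, rise and return to tin A.

Call:
send_rows(series=[{"tx": 0, "ty": 0, "tz": 0, "yaw": 0, "jaw": 1}, {"tx": 0, "ty": 0, "tz": 0, "yaw": 0, "jaw": 1}, {"tx": 0, "ty": 0, "tz": 0, "yaw": 0, "jaw": 1}, {"tx": 0, "ty": 0, "tz": 0, "yaw": 0, "jaw": 1}, {"tx": 0, "ty": 0, "tz": 0, "yaw": 0, "jaw": 1}])

```text
t: 16.45
tool_pos: [0.457, 0.1438, 0.0362]
eef_rot: [-0.447, 3.11, -0.0]
contact_force: [-0.6, 0.0, -0.7]
finger_gap: 0.0855
grasp_force: 0.0
```

Call:
send_rows(series=[{"tx": 0, "ty": 0, "tz": -2, "yaw": 0, "jaw": 1}, {"tx": 0, "ty": 0, "tz": -6, "yaw": 0, "jaw": 1}, {"tx": 0, "ty": 0, "tz": -10, "yaw": 0, "jaw": 1}, {"tx": 0, "ty": 0, "tz": -12.5, "yaw": 0, "jaw": 1}, {"tx": 0, "ty": 0, "tz": -13, "yaw": 0, "jaw": 1}])

```text
t: 16.87
tool_pos: [0.4595, 0.1443, 0.1707]
eef_rot: [-0.446, 3.103, 0.0]
contact_force: [1.1, 0.2, 1.0]
finger_gap: 0.0852
grasp_force: 0.0
```

```bash
python3 -c "
from h import *
cv2.imwrite('pics/side4.png',ctrl.read_camera('side')[:,:,::-1])
go(.440,-.0505,.168,76.5)"
```

```text
t 16.92 pos [0.4591 0.1442 0.1694] ang 106.4 tilt [-0.006 -0.001 -1.   ] F [0.83 0.24 1.66] gap 0.085 g 0.0
-> tx ty tz [  7.32 -18.14   0.11] yaw 29.9
```

View pics/side4.png

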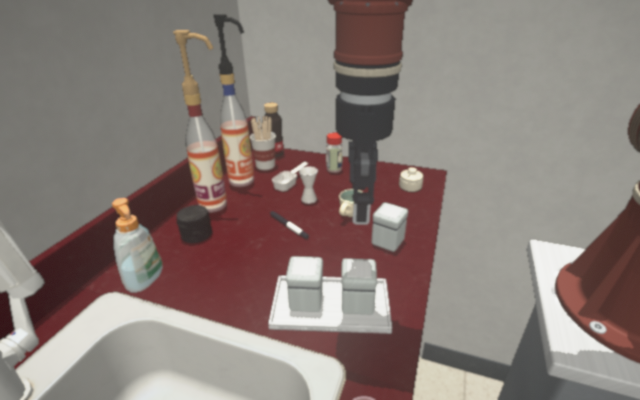

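Both light tins stand upright inside the tray, at px (305,283) and (358,286). The full tin is at (390,227) and the bystanders are where they were.

Call:
send_rows(series=[{"tx": 1.5, "ty": -3.6, "tz": 0, "yaw": 6, "jaw": 1}, {"tx": 3, "ty": -7.3, "tz": 0, "yaw": 12, "jaw": 1}, {"tx": 4.5, "ty": -11, "tz": 0, "yaw": 18, "jaw": 1}, {"tx": 6, "ty": -14.7, "tz": 0, "yaw": 24, "jaw": 1}, {"tx": 7.3, "ty": -18.1, "tz": 0, "yaw": 29.9, "jaw": 1}])

```text
t: 17.33
tool_pos: [0.4365, -0.0521, 0.165]
eef_rot: [-0.378, -3.117, -0.0]
contact_force: [0.9, 0.2, -0.5]
finger_gap: 0.0851
grasp_force: 0.0
```

Call:
send_rows(series=[{"tx": 0, "ty": 0, "tz": 2, "yaw": 0, "jaw": 1}, {"tx": 0, "ty": 0, "tz": 2, "yaw": 0, "jaw": 1}, {"tx": 0, "ty": 0, "tz": 2, "yaw": 0, "jaw": 1}])

```text
t: 17.58
tool_pos: [0.4363, -0.05, 0.1448]
eef_rot: [-0.37, -3.116, -0.001]
contact_force: [-0.2, 1.5, 0.4]
finger_gap: 0.0857
grasp_force: 0.0
```

```bash
python3 -c "
from h import *
go(.440,-.0505,.031,76.5)"
```

```text
t 17.58 pos [ 0.4363 -0.05    0.1448] ang 76.4 tilt [ 0.004  0.    -1.   ] F [-0.19  1.5   0.42] gap 0.0857 g 0.0
-> tx ty tz [-0.41  0.04 11.38] yaw -0.1
```

Call:
send_rows(series=[{"tx": -0.3, "ty": 0, "tz": 3, "yaw": 0, "jaw": 1}, {"tx": -0.3, "ty": 0, "tz": 6, "yaw": 0, "jaw": 1}, {"tx": -0.3, "ty": 0, "tz": 9, "yaw": 0, "jaw": 1}, {"tx": -0.3, "ty": 0, "tz": 10.5, "yaw": 0, "jaw": 1}, {"tx": -0.3, "ty": 0, "tz": 11.3, "yaw": 0, "jaw": 1}])

```text
t: 18.0
tool_pos: [0.4394, -0.0493, 0.0314]
eef_rot: [-0.365, -3.117, -0.001]
contact_force: [-0.9, 0.3, -0.0]
finger_gap: 0.0854
grasp_force: 0.0
```

Call:
send_rows(series=[{"tx": 0, "ty": 0, "tz": 0, "yaw": 0, "jaw": 0.3}, {"tx": 0, "ty": 0, "tz": 0, "yaw": 0, "jaw": 0.3}, {"tx": 0, "ty": 0, "tz": 0, "yaw": 0, "jaw": 0.3}, {"tx": 0, "ty": 0, "tz": 0, "yaw": 0, "jaw": 0.3}, {"tx": 0, "ty": 0, "tz": 0, "yaw": 0, "jaw": 0.3}])

```text
t: 18.42
tool_pos: [0.442, -0.0508, 0.0346]
eef_rot: [0.369, 3.117, 0.001]
contact_force: [-0.7, 4.3, 7.7]
finger_gap: 0.0549
grasp_force: 66.2
```

Call:
send_rows(series=[{"tx": 0, "ty": 0, "tz": -1.5, "yaw": 0, "jaw": 0.3}, {"tx": 0, "ty": 0, "tz": -4, "yaw": 0, "jaw": 0.3}, {"tx": 0, "ty": 0, "tz": -7.5, "yaw": 0, "jaw": 0.3}, {"tx": 0, "ty": 0, "tz": -11, "yaw": 0, "jaw": 0.3}, {"tx": 0, "ty": 0, "tz": -14, "yaw": 0, "jaw": 0.3}])

```text
t: 18.83
tool_pos: [0.4406, -0.051, 0.1757]
eef_rot: [0.37, 3.119, -0.0]
contact_force: [1.6, 0.1, -6.8]
finger_gap: 0.0547
grasp_force: 67.5
```

Call:
send_rows(series=[{"tx": 0, "ty": 0, "tz": -2, "yaw": 0, "jaw": 0.3}, {"tx": 0, "ty": 0, "tz": -4, "yaw": 0, "jaw": 0.3}, {"tx": 0, "ty": 0, "tz": -5, "yaw": 0, "jaw": 0.3}, {"tx": 0, "ty": 0, "tz": -5, "yaw": 0, "jaw": 0.3}, {"tx": 0, "ty": 0, "tz": -5, "yaw": 0, "jaw": 0.3}])

```text
t: 19.25
tool_pos: [0.4408, -0.0511, 0.2234]
eef_rot: [0.37, 3.119, -0.0]
contact_force: [-0.3, 0.5, -6.8]
finger_gap: 0.0547
grasp_force: 67.5
```

Call:
send_rows(series=[{"tx": 0, "ty": 0, "tz": 0, "yaw": 0, "jaw": 0.3}, {"tx": 0, "ty": 0, "tz": 0, "yaw": 0, "jaw": 0.3}, {"tx": 0, "ty": 0, "tz": 0, "yaw": 0, "jaw": 0.3}, {"tx": 0, "ty": 0, "tz": 0, "yaw": 0, "jaw": 0.3}, {"tx": 0, "ty": 0, "tz": 0, "yaw": 0, "jaw": 0.3}])

```text
t: 19.67
tool_pos: [0.4406, -0.051, 0.2228]
eef_rot: [-0.37, -3.119, -0.0]
contact_force: [0.4, 1.2, -6.7]
finger_gap: 0.0547
grasp_force: 67.5
```

```bash
python3 -c "
from h import *
f=[]
for i in range(6):
    im=ctrl.read_camera('side'); f.append(ctrl.state()['contact_force'])
print(np.mean(f,0).round(2))
cv2.imwrite('pics/side5.png',im[:,:,::-1])
go(.440,-.0505,.215,76.5); print(abs(ctrl.state()['qvel']).max())"
```

```text
[-0.18 -0.21 -6.71]
t 19.97 pos [ 0.4408 -0.0511  0.2232] ang 76.5 tilt [ 0.  0. -1.] F [-0.23 -0.2  -6.39] gap 0.0545 g 67.5
-> tx ty tz [0.09 0.04 0.82] yaw -0.0
0.0028384229169705045
```

View pics/side5.png

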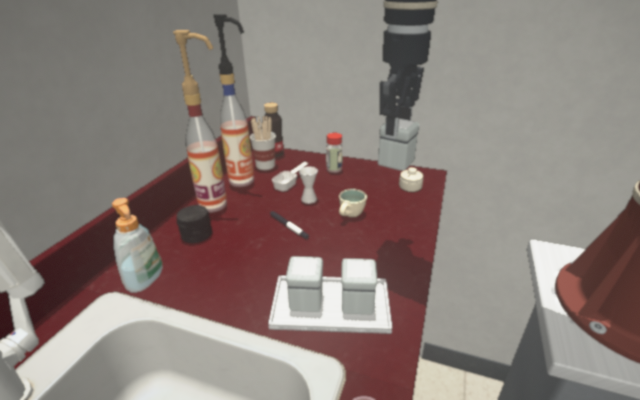

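The full tin is held upright at px (398,145), with its underside about 0.19 m up, and still. Both light tins stand in the tray and nothing else has moved, so I hand in the job.

```bash
python3 -c "
from cell import ctrl
print(ctrl.job_done())"
```

```text
the job is handed in; nothing more can be done
None
```

I handed the job in at about 20 s with the two light tins (1.8 N and 2.8 N) upright and released in the tray, and the full one (6.7 N, about 0.69 kg) held upright and still about 19 cm above the worktop; the judge's verdict was not shown.

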